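# Hang the bomb heads on the head stand in the order of their bombs

## Robot

A 6-joint arm with a two-finger parallel gripper is mounted at the origin on a cart in front of the work surface, level with it; the furniture and walls round the work are solid. World frame = base frame: x ahead of the robot, y to its left, z up, the work surface at z = 0. Lengths are in m, angles in rad, forces in N, time in s.
With the tool pointing down it reaches from about 0.35 to 0.975 m from the base axis. Payload 4.9 kg.
Tool frame: the origin (TCP) lies on the front face of the gripper's body, between the roots of the fingers; the fingertips stand ctrl.tip_extent ahead of it and the grasp point (between the pads) lies 54 mm ahead of it (ctrl.tip_extent is the distance from the TCP to the fingertips, in m); z points along the fingers, y is the line along which they close (so a half turn about z gives the same grasp; the last joint's range is limited). The gripper opens to 85 mm and grips with 20 to 120 N. Pads are 22 mm wide; open, the fingers measure 114 mm over their backs; the gripper's body (76 mm by 85 mm) begins 54 mm behind the grasp point. The pads swing forward as they close: fully open they stand 13 mm farther back than shut.
Start: joints at [1.228, 0.053, 1.613, -0, 1.476, -0.119], TCP at [0.139, 0.609, 0.304] pointing down, gripper open.
Joint ranges: [-3.01, 3.01], [-1.01, 2.22], [0.06, 2.58], [-1.02, 4.17], [0.09, 2.62], [-3.14, 3.14]. Speed limits (rad/s): [2.57, 2.57, 3.14, 3.14, 3.14, 3.14].

## Interface

Orientations are given as a rotation vector (axis times angle).
In Python, from station import ctrl gives the robot as it stands.
- The arm moves only by the tool apply_moves, never from a script. Its argument "rows" is one flat list of numbers, 6 for each row, row after row: the shift along the tool's x, y, z normalised to -1 to 1, where 1 is 0.6 m, then the turn, a rotation vector about the tool's x, y, z normalised to -1 to 1, where 1 is 90 degrees. A call has 1 to 20 rows; each row is the pose to reach, as a shift and turn from the pose commanded when the call began, along the tool's axes at that moment; what a row does not reach only later rows make up. A row lasts 1/10 s, in which the tool goes at most 50 mm and 8.59 degrees, less where a joint would pass 70% of its speed; a pose out of reach is approached as far as the arm can. A call with a number of a shift or a turn outside -1 to 1 is refused whole. A call with a gripper value outside its range is refused whole. "grip" is the opening, from 0 (shut) to 1 (fully open), set as the call begins (left out, the last holds). The fingers move at their own pace and stop on an object; "grip_force" is the grip in N (left out, the last holds). Time passes only in rows, so rows that repeat a pose let the fingers close. It gives the time, the measured TCP pose, the force, the opening and the grip force at its end, in the units of the state.
- ctrl.get_obs(): the state, without advancing time (a new reading comes with each control period).
- ctrl.get_image(name): name is "scene" or "top" or "wrist"; returns (picture, depth): 420x560x3 uint8, blue, green, red; 420x560 float32, m along the optical axis (not along the pixel's ray), 0 where there is no reading.
- ctrl.camera_model(name): a dict with "mtx" (3x3 intrinsics, pixels), "R" (3x3) and "t" (3): a world point X has camera coordinates R X + t; the wrist camera has in their place "tool_from_camera" (4x4, takes a point from camera to tool coordinates, whose origin is the TCP and whose axes are the flange's). Camera axes: x right, y down, z forward; pixel columns grow to the right and rows downward; lengths in m; the calibration is good to about 2 mm. A picture is of the moment at which its call begins: read the wrist's pose just before it. camera_model takes no time and is no camera call.
- ctrl.finish_job(): hands the job in; it is judged then, once.
The state is a dict: "t": time; "q": joint angles; "dq": joint speeds; "effort": joint torques, N m; "tool_pos": TCP position; "tool_rot": TCP orientation; "contact_force": force on the tool from outside, world axes, zero at the start; "wrist_torque": the same for the moment, N m; "opening": finger opening in m; "grip_force": force on a finger pad.
Only numpy, scipy, OpenCV 4.12 (cv2) and the standard library are available. Lean on these libraries where they do the work, as an engineer would, in place of code of your own. Each camera call takes 0.05 s, during which the arm holds its last target. There are 200 camera calls.

## Task

The four calorimeter bombs are open: lift each head off its bomb and hang it in the head stand, electrodes down through a hole, so that the heads keep the order of their bombs and can go back to the right ones: the head of the leftmost bomb (as seen from the robot) goes in the hole next to the stand's red end, the next bomb's head in the next hole, and so on to the grey end. Set every head down flat on the deck, without dropping it or letting it tip over.

Things in the scene. Friction and masses are not known exactly. Their poses are not given: they have to be found in the camera images.
- head_blue: loose bomb head, 0.37 kg, z up. Origin: on the axis, underside of its 51 mm plug. Above it: brass ring 65 mm wide at 9.5-12 mm (rests on the bomb's rim, plug in the bore), flange 57 mm to 21.5 mm, step 46 mm to 30 mm, blue grip sleeve 26 mm wide at 30-49 mm (take it there, from above), valve tip at 56 mm. Below: two electrode rods, 82 mm long, within 14 mm of the axis
- head_yellow: loose bomb head, 0.37 kg, z up. Origin: on the axis, underside of its 51 mm plug. Above it: brass ring 65 mm wide at 9.5-12 mm (rests on the bomb's rim, plug in the bore), flange 57 mm to 21.5 mm, step 46 mm to 30 mm, yellow grip sleeve 26 mm wide at 30-49 mm (take it there, from above), valve tip at 56 mm. Below: two electrode rods, 82 mm long, within 14 mm of the axis
- head_green: loose bomb head, 0.37 kg, z up. Origin: on the axis, underside of its 51 mm plug. Above it: brass ring 65 mm wide at 9.5-12 mm (rests on the bomb's rim, plug in the bore), flange 57 mm to 21.5 mm, step 46 mm to 30 mm, green grip sleeve 26 mm wide at 30-49 mm (take it there, from above), valve tip at 56 mm. Below: two electrode rods, 82 mm long, within 14 mm of the axis
- head_black: loose bomb head, 0.37 kg, z up. Origin: on the axis, underside of its 51 mm plug. Above it: brass ring 65 mm wide at 9.5-12 mm (rests on the bomb's rim, plug in the bore), flange 57 mm to 21.5 mm, step 46 mm to 30 mm, black grip sleeve 26 mm wide at 30-49 mm (take it there, from above), valve tip at 56 mm. Below: two electrode rods, 82 mm long, within 14 mm of the axis
- bomb_blue: steel bomb cylinder with a blue band, 67 mm wide, 100 mm tall, bore 55 mm, fixed upright in the grey bomb rack (94 x 322 x 32 mm): four in a row, 76 mm apart, in any order, each with the head of its own colour in it. Origin: on the axis at its underside, 8 mm above the worktop (rim at 108 mm); x across the row, away from the robot, y along the row to the left
- bomb_yellow: steel bomb cylinder with a yellow band, 67 mm wide, 100 mm tall, bore 55 mm, fixed upright in the grey bomb rack (94 x 322 x 32 mm): four in a row, 76 mm apart, in any order, each with the head of its own colour in it. Origin: on the axis at its underside, 8 mm above the worktop (rim at 108 mm); x across the row, away from the robot, y along the row to the left
- bomb_green: steel bomb cylinder with a green band, 67 mm wide, 100 mm tall, bore 55 mm, fixed upright in the grey bomb rack (94 x 322 x 32 mm): four in a row, 76 mm apart, in any order, each with the head of its own colour in it. Origin: on the axis at its underside, 8 mm above the worktop (rim at 108 mm); x across the row, away from the robot, y along the row to the left
- bomb_black: steel bomb cylinder with a black band, 67 mm wide, 100 mm tall, bore 55 mm, fixed upright in the grey bomb rack (94 x 322 x 32 mm): four in a row, 76 mm apart, in any order, each with the head of its own colour in it. Origin: on the axis at its underside, 8 mm above the worktop (rim at 108 mm); x across the row, away from the robot, y along the row to the left
- end_red: red end bracket of the head stand, next to its first place; may be its left or right end. Upright plate 84 x 16 x 104 mm, foot 36 mm wide. Origin: centre of its underside, on the worktop. The fixed stand: an aluminium deck 80 x 302 x 8 mm, top 100 mm above the worktop, between the red and grey brackets, whose origins are 318 mm apart
- end_grey: grey end bracket, at the stand's last place; shape and origin as the red one's. The deck's four round holes (46 mm) lie on the straight line from red to grey bracket origin, 45, 121, 197 and 273 mm from the red origin. A head hangs in a hole with its plug's underside flat on the deck, its electrodes down through the hole

How it is judged:
By the outcome, as a careful person would: the job done as asked, in the order asked, and still so for the second after the job is handed in, with the robot touching nothing.
It also fails if it takes over 102 s, if anything falls off the work surface, if the arm or the gripper's body presses on something with over 40 N, if the wrist force passes 120 N, or if a joint passes its speed limit or range.

## Working session

There is one attempt and no reset: what is moved stays moved. The work goes in short steps, Python scripts to look and compute and a tool call to move; the robot and the scene stay as the last step left them, time stands still between calls to the robot, and variables do not carry over. Pictures are saved under pics/ and viewed, at most 14 in all, crops included, and the job is handed in when it is done.

Besides the shell and the picture viewer there is one more tool, called after "Call:" by a JSON object that holds its "name" and its "arguments". apply_moves: Moves the arm, as the interface text tells. Its arguments: {"type":"object","properties":{"rows":{"type":"array","items":{"type":"number"}},"grip":{"type":"number"},"grip_force":{"type":"number"}},"required":["rows"]}

```bash
ls; mkdir -p pics
python3 - <<'E'
from station import ctrl
import cv2,numpy as np
o=ctrl.get_obs();print({k:np.round(v,4) for k,v in o.items()},ctrl.tip_extent)
for n in("scene","top"):
    im,d=ctrl.get_image(n);cv2.imwrite(f"pics/{n}0.png",im);np.savez(f"pics/{n}0.npz",im=im,d=d)
    m=ctrl.camera_model(n);print(n,{k:np.round(v,3).tolist() for k,v in m.items()})
print(ctrl.camera_model("wrist"))
E
```

```text
pics
{'t': np.float64(0.0), 'q': array([ 1.228 ,  0.0534,  1.6143, -0.    ,  1.476 , -0.119 ]), 'dq': array([-0.0005,  0.0013, -0.002 ,  0.0007, -0.0034,  0.0001]), 'effort': array([-3.50000e-03, -3.93684e+01, -3.70175e+01, -3.00000e-04,
        7.00000e-03,  0.00000e+00]), 'tool_pos': array([0.1386, 0.609 , 0.3027]), 'tool_rot': array([-0.3507, -3.1215,  0.0032]), 'contact_force': array([0.295 , 0.9456, 0.045 ]), 'wrist_torque': array([ 0.0403,  0.0078, -0.0064]), 'grip_force': np.float64(0.0), 'opening': np.float64(0.0858)} 0.0726
scene {'mtx': [[432.292, 0.0, 275.385], [0.0, 432.292, 204.911], [0.0, 0.0, 1.0]], 'R': [[0.637, -0.771, 0.019], [-0.547, -0.469, -0.693], [0.543, 0.431, -0.72]], 't': [-0.29, 0.341, 0.985]}
top {'mtx': [[457.34, 0.0, 276.105], [0.0, 457.34, 201.84], [0.0, 0.0, 1.0]], 'R': [[-0.028, -1.0, 0.004], [-0.993, 0.027, -0.116], [0.116, -0.007, -0.993]], 't': [0.021, 0.481, 1.578]}
{'mtx': array([[305.4414115 ,   0.        , 278.51582902],
       [  0.        , 305.4414115 , 206.39875026],
       [  0.        ,   0.        ,   1.        ]]), 'tool_from_camera': array([[ 7.12450929e-04, -9.45906786e-01, -3.24437736e-01,
         8.42411107e-02],
       [ 9.99999662e-01,  8.07440196e-04, -1.58158151e-04,
        -2.99021302e-05],
       [ 4.11566937e-04, -3.24437514e-01,  9.45907041e-01,
        -7.04903874e-02],
       [ 0.00000000e+00,  0.00000000e+00,  0.00000000e+00,
         1.00000000e+00]])}
```

View pics/scene0.png

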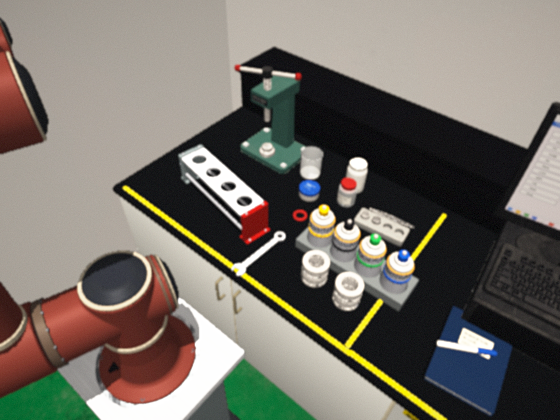

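View pics/top0.png

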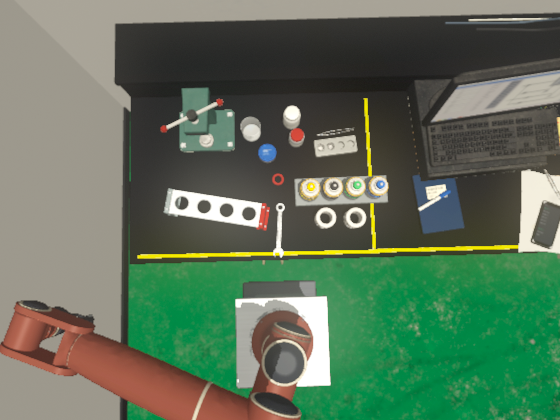

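The scene shows the yellow, black, green and blue bombs from left to right (top view x≈310, 333, 356, 379; y≈187). The stand's red end is on the right at (265,216) and its grey end on the left at (168,202), with holes at (250,213), (227,210), (204,206) and (181,202). So yellow goes next to red, then black, green and blue. I'll measure from both views.

```bash
cat > h.py <<'E'
import numpy as np,cv2
from station import ctrl
def ray(n,uv,pose=None):
    m=ctrl.camera_model(n);d=np.linalg.inv(m["mtx"])@[uv[0],uv[1],1]
    if n=="wrist":
        R,_=cv2.Rodrigues(np.array(pose["tool_rot"]));T=m["tool_from_camera"]
        return R@T[:3,3]+pose["tool_pos"],R@T[:3,:3]@d
    return -m["R"].T@m["t"],m["R"].T@d
def at_z(r,z): return r[0]+r[1]*(z-r[0][2])/r[1][2]
def tri(rs):
    A=0;b=0
    for c,d in rs:
        d=d/np.linalg.norm(d);P=np.eye(3)-np.outer(d,d);A=A+P;b=b+P@c
    X=np.linalg.solve(A,b);return X,max(np.linalg.norm(np.cross(X-c,d/np.linalg.norm(d))) for c,d in rs)
def pt(n,uv,z,pose=None): # by depth along the axis
    c,d=ray(n,uv,pose);return c+d*z
E
python3 - <<'E'
from h import *
T=np.load("pics/top0.npz");S=np.load("pics/scene0.npz")
def blob(im,c,r,f):
    x0,y0=c[0]-r,c[1]-r;p=im[y0:y0+2*r+1,x0:x0+2*r+1].astype(int);m=f(p);ys,xs=np.nonzero(m);return (xs.mean()+x0,ys.mean()+y0),len(xs)
dark=lambda p:p.max(2)<100
fs={'yellow':lambda p:(p[...,0]<90)&(p[...,2]>150)&(p[...,1]>120),'black':lambda p:p.max(2)<60,
'green':lambda p:(p[...,1]>p[...,2]+50)&(p[...,1]>p[...,0]+30),'blue':lambda p:(p[...,0]>p[...,2]+60)}
top={'yellow':(310,187),'black':(333,187),'green':(356,186),'blue':(379,185)}
sc={'yellow':(323,211),'black':(348,226),'green':(375,241),'blue':(403,256)}
for k in top:
    a,na=blob(T['im'],top[k],5,fs[k]);b,nb=blob(S['im'],sc[k],6,fs[k])
    X,e=tri([ray("top",a),ray("scene",b)])
    print(k,np.round(a,1),na,np.round(b,1),nb,X.round(4),round(e,4),'depth',pt("top",a,T['d'][round(a[1]),round(a[0])]).round(3))
for a0,b0 in zip([(250,213),(227,210),(204,206),(181,202)],[(244,201),(228,186),(213,172),(199,160)]):
    a,na=blob(T['im'],a0,9,dark);b,nb=blob(S['im'],b0,8,dark)
    X,e=tri([ray("top",a),ray("scene",b)])
    dd=T['d'][int(a[1])-11:int(a[1])+12,int(a[0])-11:int(a[0])+12]
    print(np.round(a,1),na,np.round(b,1),nb,X.round(4),round(e,4),'z100',at_z(ray("top",a),.1).round(4), 'deck z',pt("top",(a[0],a[1]+10),T['d'][int(a[1])+10,int(a[0])]).round(3))
a=cv2.resize(T['im'][170:240,155:395],None,fx=3.3,fy=3.3);b=cv2.resize(S['im'][140:310,170:430],None,fx=3,fy=3)
cv2.imwrite("pics/b.png",b)
E
```

```text
yellow [310.4 186.6] 40 [323.5 210.2] 71 [ 0.5167 -0.106   0.1364] 0.0008 depth [ 0.515 -0.104  0.147]<stdin>:4: RuntimeWarning: Mean of empty slice.
  ret = ret.dtype.type(ret / rcount)
Traceback (most recent call last):
ValueError: cannot convert float NaN to integer
```

Run:
```python
from h import *
T=np.load("pics/top0.npz");S=np.load("pics/scene0.npz")
def blob(im,c,r,f):
    x0,y0=c[0]-r,c[1]-r;p=im[y0:y0+2*r+1,x0:x0+2*r+1].astype(int);m=f(p);ys,xs=np.nonzero(m)
    return ((xs.mean()+x0,ys.mean()+y0) if len(xs) else c),len(xs)
dark=lambda p:p.max(2)<110
fs={'yellow':lambda p:(p[...,0]<90)&(p[...,2]>150)&(p[...,1]>120),'black':lambda p:p.max(2)<90,
'green':lambda p:(p[...,1]>p[...,2]+50)&(p[...,1]>p[...,0]+30),'blue':lambda p:(p[...,0]>p[...,2]+60)}
top={'yellow':(310,187),'black':(333,187),'green':(356,186),'blue':(379,185)}
sc={'yellow':(323,211),'black':(348,225),'green':(375,240),'blue':(403,256)}
for k in top:
    a,na=blob(T['im'],top[k],5,fs[k]);b,nb=blob(S['im'],sc[k],6,fs[k])
    X,e=tri([ray("top",a),ray("scene",b)])
    print(k,np.round(a,1),na,np.round(b,1),nb,X.round(4),round(e,4),'z152',at_z(ray("top",a),.152).round(3))
for a0,b0 in zip([(250,213),(227,210),(204,206),(181,202)],[(244,201),(228,186),(213,172),(199,160)]):
    a,na=blob(T['im'],a0,9,dark);b,nb=blob(S['im'],b0,8,dark)
    X,e=tri([ray("top",a),ray("scene",b)])
    print(np.round(a,1),na,np.round(b,1),nb,X.round(4),round(e,4),'z100',at_z(ray("top",a),.1).round(4), 'deck z',pt("top",(a[0],a[1]+10),T['d'][int(a[1])+10,int(a[0])]).round(3))
a=cv2.resize(T['im'][170:240,155:395],None,fx=3.3,fy=3.3);b=cv2.resize(S['im'][140:310,170:430],None,fx=3,fy=3)
cv2.imwrite("pics/b.png",np.vstack([a[:, :780],b])[:600*2] if 0 else b)
```

```text
yellow [310.4 186.6] 40 [323.5 210.2] 71 [ 0.5167 -0.106   0.1364] 0.0008 z152 [ 0.514 -0.104  0.152]
black [333 187] 0 [348.1 224. ] 73 [ 0.5138 -0.1811  0.1399] 0.0026 z152 [ 0.51  -0.177  0.152]
green [356.4 184.7] 42 [374.8 239.3] 89 [ 0.5189 -0.2578  0.1357] 0.001 z152 [ 0.516 -0.254  0.152]
blue [380.1 184.1] 37 [403.2 255.5] 97 [ 0.5185 -0.3352  0.1371] 0.0008 z152 [ 0.516 -0.331  0.152]
[248.5 213.4] 118 [244.3 200.8] 86 [0.4379 0.1016 0.094 ] 0.0009 z100 [0.4367 0.1019 0.1   ] deck z [0.403 0.102 0.104]
[226.2 209.8] 120 [228.4 186. ] 70 [0.4522 0.1763 0.0937] 0.001 z100 [0.4509 0.1764 0.1   ] deck z [0.417 0.177 0.103]
[203.6 206.4] 117 [213.8 172.2] 60 [0.4666 0.2512 0.093 ] 0.002 z100 [0.4643 0.2515 0.1   ] deck z [0.43  0.25  0.109]
[183. 203.] 79 [198.7 159.3] 54 [0.4772 0.3217 0.0975] 0.0011 z100 [0.4777 0.3205 0.1   ] deck z [0.444 0.32  0.105]
```

View pics/b.png

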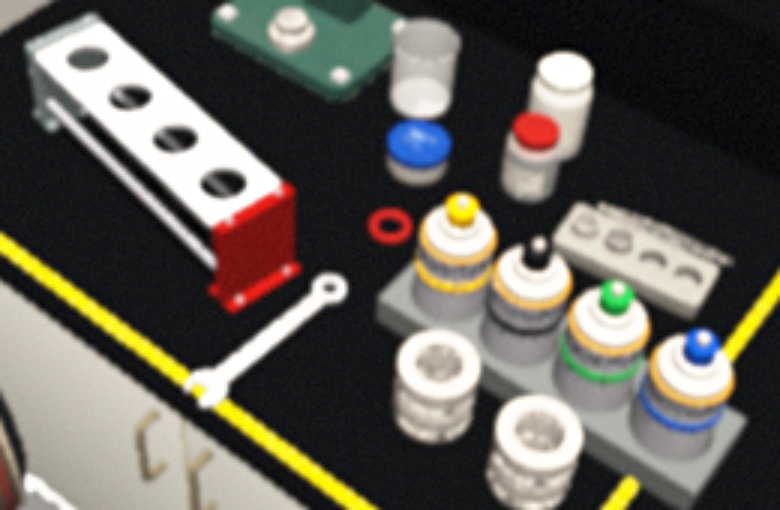

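Heights check out: sleeves at 0.137 m (expected 0.138) and deck at about 0.095–0.105 m (expected 0.100). Spacing is about 76 mm. I'll go above the stand for a close look.

```bash
cat >> h.py <<'E'
from scipy.spatial.transform import Rotation as Ro
def delta(p,yaw):
    """normalised move row from the measured pose to TCP p, pointing down, tool x at world angle yaw"""
    o=ctrl.get_obs();R=Ro.from_rotvec(o["tool_rot"])
    c,s=np.cos(yaw),np.sin(yaw);G=Ro.from_matrix(np.array([[c,s,0],[s,-c,0],[0,0,-1.]]))
    d=R.inv().apply(np.array(p)-o["tool_pos"])/.6;w=(R.inv()*G).as_rotvec()/(np.pi/2)
    print("row",np.r_[d,w].round(4).tolist(),"t",round(float(o["t"]),2))
def snap(name):
    o=ctrl.get_obs();im,d=ctrl.get_image("wrist");cv2.imwrite(f"pics/{name}.png",im)
    np.savez(f"pics/{name}.npz",im=im,d=d,tool_rot=o["tool_rot"],tool_pos=o["tool_pos"]);return o,im,d
E
python3 -c "
from h import *
delta([.459,.2135,.30],1.3807)"
```

```text
row [-0.667, -0.5243, 0.0055, -0.001, 0.0008, 0.9786] t 0.1
```

Call:
{"name": "apply_moves", "arguments": {"rows": [-0.067,-0.052,0.001,0,0,0.09,-0.134,-0.104,0.001,0,0,0.18,-0.2,-0.157,0.002,0,0,0.27,-0.267,-0.21,0.002,0,0,0.36,-0.333,-0.262,0.003,0,0,0.45,-0.4,-0.315,0.003,0,0,0.54,-0.467,-0.367,0.004,0,0,0.63,-0.533,-0.42,0.005,0,0,0.72,-0.6,-0.472,0.005,0,0,0.81,-0.645,-0.505,0.005,0,0,0.9,-0.667,-0.524,0.0055,-0.001,0.001,0.9786,-0.667,-0.524,0.0055,-0.001,0.001,0.9786,-0.667,-0.524,0.0055,-0.001,0.001,0.9786,-0.667,-0.524,0.0055,-0.001,0.001,0.9786]}}

```text
t: 1.5
tool_pos: [0.4585, 0.2147, 0.3003]
tool_rot: [-2.418, -2.002, -0.002]
contact_force: [1.1, 0.3, -0.0]
opening: 0.0851
grip_force: 0.0
```

```bash
python3 -c "
from h import *
o,im,d=snap('w_stand');print(o['tool_pos'],o['tool_rot'],o['q'].round(3))
delta([.516,-.219,.33],1.575)"
```

```text
[0.45848533 0.21474461 0.30032344] [-2.41841588e+00 -2.00241679e+00 -1.77610251e-03] [ 0.29  -0.235  1.888  0.002  1.488  0.478]
row [-0.6925, 0.229, -0.0508, -0.0001, -0.0013, -0.1221] t 1.55
```

View pics/w_stand.png

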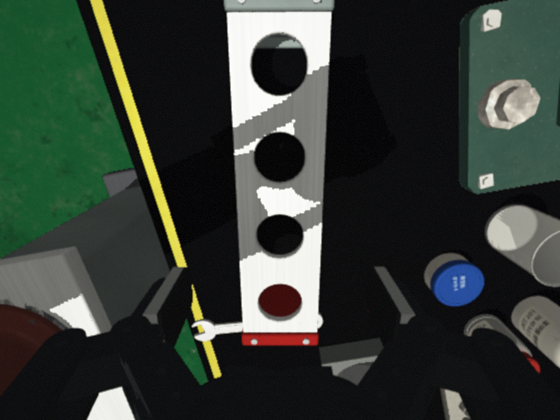

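Wrist view: holes at about (279,64), (279,157), (280,235) and (280,301), grey end at the top, red end at the bottom. Next, the same view above the bombs.

Call:
{"name": "apply_moves", "arguments": {"rows": [-0.07,0.023,-0.005,0,0,-0.012,-0.14,0.046,-0.01,0,0,-0.024,-0.21,0.069,-0.015,0,0,-0.036,-0.28,0.092,-0.02,0,0,-0.048,-0.35,0.115,-0.025,0,0,-0.06,-0.42,0.138,-0.03,0,0,-0.072,-0.49,0.161,-0.035,0,0,-0.086,-0.56,0.184,-0.04,0,0,-0.098,-0.62,0.205,-0.045,0,0,-0.11,-0.67,0.222,-0.05,0,0,-0.12,-0.6925,0.229,-0.051,0,-0.001,-0.122,-0.6925,0.229,-0.051,0,-0.001,-0.122,-0.6925,0.229,-0.051,0,-0.001,-0.122]}}

```text
t: 2.85
tool_pos: [0.5156, -0.2187, 0.3301]
tool_rot: [-2.218, -2.224, -0.001]
contact_force: [-0.5, -0.2, -0.6]
opening: 0.0855
grip_force: 0.0
```

Run:
```python
from h import *
o,im,d=snap('w_bombs');print(o['tool_pos'],o['tool_rot'],o['q'].round(3))
W=np.load('pics/w_stand.npz');g=W['im'].max(2)
def fit(u,v,r):
    m=np.full(g.shape,0,np.uint8);m[v-r:v+r,u-r:u+r]=255
    return m
P=[]
for u,v in [(280,301),(280,235),(279,157),(279,64)]:
    # deck brightness>85 outside hole; radial edge search
    pts=[]
    for a in np.linspace(0,2*np.pi,72,endpoint=False):
        rr=np.arange(10,42,.5);x=u+rr*np.cos(a);y=v+rr*np.sin(a)
        p=cv2.remap(cv2.GaussianBlur(W['im'],(3,3),0).min(2),x.astype(np.float32)[None],y.astype(np.float32)[None],1)[0].astype(int)
        i=np.nonzero(p>70)[0]
        if len(i): pts.append((x[i[0]],y[i[0]]))
    pts=np.array(pts,np.float32)
    for _ in range(3):
        (c,ax,an)=cv2.fitEllipse(pts);th=np.deg2rad(an)
        q=(pts-c)@np.array([[np.cos(th),-np.sin(th)],[np.sin(th),np.cos(th)]])
        r=np.hypot(q[:,0]/ax[0]*2,q[:,1]/ax[1]*2);pts=pts[abs(r-1)<.12]
    # height from depth on deck beside hole; and fit ring in world plane
    vz=int(c[1]);zz=[pt('wrist',(x,vz),W['d'][vz,x],W)[2] for x in (int(c[0]-36 if v<200 else c[0]-29),int(c[0]+36 if v<200 else c[0]+29))]
    w=np.array([at_z(ray('wrist',p_,W),.1)[:2] for p_ in pts])
    A=np.c_[2*w,np.ones(len(w))];s=np.linalg.lstsq(A,(w**2).sum(1),rcond=None)[0]
    P.append(s[:2]);print(np.round(c,1),np.round(ax,1),len(pts),'deckz',np.round(zz,4),'centre',s[:2].round(4),'diam',round(2*float(np.sqrt(s[2]+s[0]**2+s[1]**2)),4))
P=np.array(P);print(np.linalg.norm(np.diff(P,axis=0),axis=1).round(4),'dir',np.arctan2(*(P[3]-P[0])[::-1]))
```

```text
[ 0.51560041 -0.21869259  0.33007946] [-2.21755914e+00 -2.22368327e+00 -1.36864972e-03] [-5.340e-01 -1.160e-01  1.734e+00  1.000e-03  1.524e+00 -5.370e-01]
[279.5 300.5] [33.  42.4] 72 deckz [0.1004 0.1012] centre [0.4378 0.1032] diam 0.0424
[279.2 234.6] [40.7 47.8] 72 deckz [0.1004 0.1012] centre [0.4514 0.1773] diam 0.0445
[279.3 157.1] [50.5 52.1] 72 deckz [0.1004 0.1005] centre [0.4653 0.251 ] diam 0.0456
[278.6  65.5] [55.6 59.3] 57 deckz [0.1009 0.1005] centre [0.4787 0.3244] diam 0.0449
[0.0754 0.075  0.0746] dir 1.3877108113188725
```

View pics/w_bombs.png

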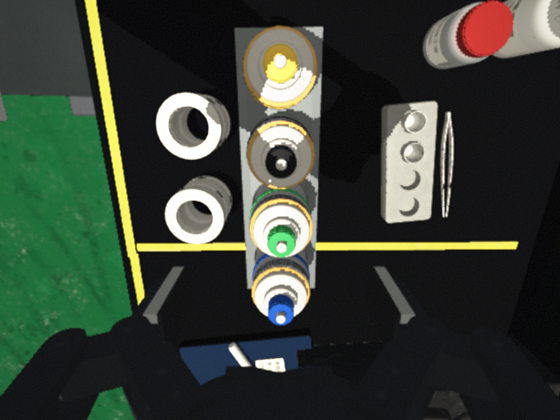

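Wrist view: valve tips (white dots) at about (280,61) yellow, (281,163) black, (281,247) green and (281,319) blue. I'll turn these into positions at the tip height and check them against depth.

Run:
```python
from h import *
W=np.load('pics/w_bombs.npz');P=[]
for n,u,v in [('y',280,61),('k',281,163),('g',281,247),('b',281,319)]:
    p=W['im'][v-7:v+8,u-7:u+8].min(2);ys,xs=np.nonzero(p>150);c=(xs.mean()+u-7,ys.mean()+v-7)
    D=W['d'][int(c[1])-1:int(c[1])+3,int(c[0])-1:int(c[0])+3];z=np.median(D)
    X=at_z(ray('wrist',c,W),.1545);P.append(X[:2]);print(n,np.round(c,1),len(xs),X.round(4),'depth',pt('wrist',c,z,W).round(4))
P=np.array(P);print(np.linalg.norm(np.diff(P,axis=0),axis=1).round(4),P.mean(0),np.arctan2(*(P[0]-P[3])[::-1]))
print(ctrl.tip_extent)
delta([.5165,-.1055,.24],1.575)
```

```text
y [279.6  60.9] 141 [ 0.5154 -0.1065  0.1545] depth [ 0.5154 -0.1066  0.1549]
k [281.6 162.1] 46 [ 0.5174 -0.1812  0.1545] depth [ 0.5174 -0.1811  0.155 ]
g [281.  247.6] 89 [ 0.5174 -0.2581  0.1545] depth [ 0.5174 -0.258   0.1548]
b [280.3 319. ] 68 [ 0.5171 -0.3351  0.1545] depth [ 0.5171 -0.3345  0.1553]
[0.0747 0.0769 0.077 ] [ 0.5168508  -0.22023328] 1.5782397783766449
0.0726
row [0.188, 0.0022, 0.1504, -0.0001, -0.0008, -0.0006] t 2.9
```

Call:
{"name": "apply_moves", "arguments": {"rows": [0.06,0.001,0.01,0,0,0,0.125,0.001,0.03,0,0,0,0.175,0.002,0.07,0,0,0,0.187,0.002,0.12,0,0,0,0.187,0.002,0.165,0,-0.001,0,0.187,0.002,0.195,0,-0.001,0,0.187,0.002,0.21,0,-0.001,0,0.187,0.002,0.21,0,-0.001,0,0.187,0.002,0.21,0,-0.001,0], "grip": 1}}

```text
t: 3.8
tool_pos: [0.517, -0.1074, 0.2055]
tool_rot: [2.217, 2.222, 0.0]
contact_force: [0.2, -0.8, -0.3]
opening: 0.0852
grip_force: 0.0
```

Call:
{"name": "apply_moves", "arguments": {"rows": [0,0,0,0,0,0,0,0,0,0,0,0,0,0,0,0,0,0,0,0,0,0,0,0,0,0,0,0,0,0,0,0,0,0,0,0,0,0,0,0,0,0], "grip": 0, "grip_force": 50}}

```text
t: 4.5
tool_pos: [0.5167, -0.1079, 0.2051]
tool_rot: [2.219, 2.222, -0.001]
contact_force: [-1.1, -1.3, 5.8]
opening: 0.0239
grip_force: 49.3
```

Run:
```python
from h import *
o,im,d=snap('w_g1');print({k:np.round(o[k],4) for k in('t','tool_pos','tool_rot','contact_force','wrist_torque','opening','grip_force')},ctrl.tip_extent)
delta([.5163,-.1063,.36],1.575)
s,_=ctrl.get_image('scene')
cv2.imwrite('pics/g1.png',np.hstack([cv2.resize(s[120:330,230:430],None,fx=2,fy=2),im]) [:, :800])
```

```text
{'t': np.float64(4.5), 'tool_pos': array([ 0.5167, -0.1079,  0.2051]), 'tool_rot': array([ 2.2188e+00,  2.2219e+00, -1.1000e-03]), 'contact_force': array([-1.0563, -1.3391,  5.7736]), 'wrist_torque': array([ 0.0185,  0.3913, -0.0446]), 'opening': np.float64(0.0239), 'grip_force': np.float64(49.3088)} 0.0726
row [0.0023, -0.0006, -0.2582, 0.0004, 0.001, -0.0018] t 4.55
```

View pics/g1.png

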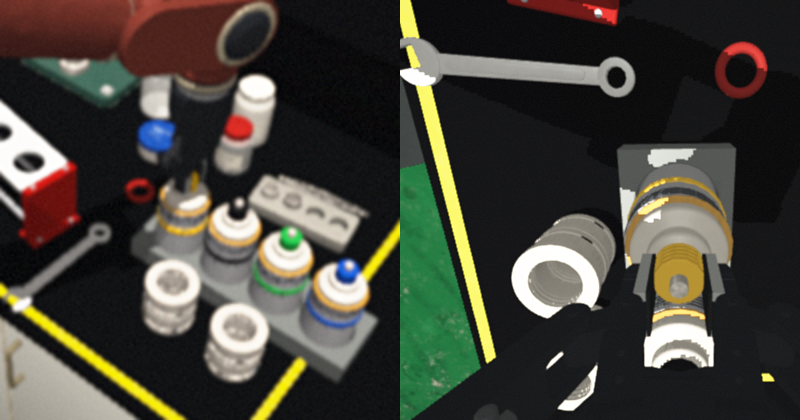

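Yellow is gripped: opening 24 mm, 49 N, pads on the sleeve above the step. I'll lift it and carry it to H1.

Run:
```python
from h import *
delta([.4373,.1003,.375],1.388)
```

```text
row [0.3468, -0.1318, -0.2838, 0.0005, 0.001, 0.1173] t 4.6
```

Call:
{"name": "apply_moves", "arguments": {"rows": [0.001,0,-0.012,0,0,0,0.002,-0.001,-0.035,0,0,0,0.002,-0.001,-0.075,0,0,0,0.002,-0.001,-0.12,0,0,0,0.002,-0.001,-0.165,0,0,0,0.005,-0.002,-0.205,0,0,0,0.02,-0.008,-0.24,0,0,0.005,0.05,-0.019,-0.265,0,0,0.015,0.09,-0.034,-0.278,0,0,0.03,0.14,-0.053,-0.284,0,0,0.045,0.19,-0.072,-0.284,0,0,0.06,0.24,-0.091,-0.284,0,0,0.08,0.285,-0.108,-0.284,0,0,0.095,0.315,-0.12,-0.284,0,0.001,0.107,0.335,-0.127,-0.284,0,0.001,0.113,0.347,-0.132,-0.284,0,0.001,0.117,0.347,-0.132,-0.284,0,0.001,0.117,0.347,-0.132,-0.284,0,0.001,0.117,0.347,-0.132,-0.284,0,0.001,0.117]}}

```text
t: 6.5
tool_pos: [0.4372, 0.1, 0.3745]
tool_rot: [2.415, 2.009, 0.0]
contact_force: [-0.7, 0.1, -4.0]
opening: 0.0237
grip_force: 49.5
```

Run:
```python
from h import *
o,im,d=snap('w_h1');print({k:np.round(o[k],4) for k in('t','tool_pos','tool_rot','contact_force','wrist_torque','opening','grip_force')})
delta([.4373,.1003,.214],1.388)
s,_=ctrl.get_image('scene')
cv2.imwrite('pics/h1.png',np.hstack([cv2.resize(s[50:260,140:340],None,fx=2,fy=2),im[:,80:480]]))
```

```text
{'t': np.float64(6.5), 'tool_pos': array([0.4372, 0.1   , 0.3745]), 'tool_rot': array([2.4152e+00, 2.0090e+00, 4.0000e-04]), 'contact_force': array([-0.7332,  0.1008, -4.0155]), 'wrist_torque': array([0.0146, 0.0098, 0.0152]), 'opening': np.float64(0.0237), 'grip_force': np.float64(49.5174)}
row [0.0005, -0.0001, 0.2675, 0.0001, -0.0001, -0.0003] t 6.55
```

View pics/h1.png

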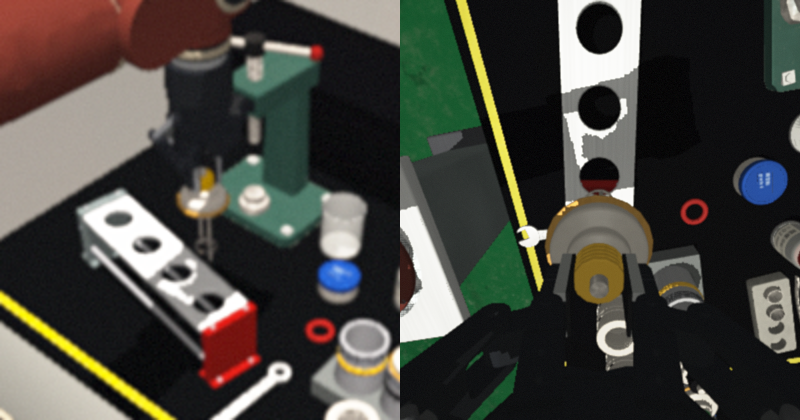

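The head hangs upright above H1. I'll lower it, slowing near the deck.

Call:
{"name": "apply_moves", "arguments": {"rows": [0,0,0.015,0,0,0,0,0,0.045,0,0,0,0,0,0.09,0,0,0,0,0,0.14,0,0,0,0,0,0.185,0,0,0,0,0,0.22,0,0,0,0,0,0.245,0,0,0,0,0,0.26,0,0,0,0,0,0.268,0,0,0,0,0,0.272,0,0,0,0,0,0.275,0,0,0,0,0,0.275,0,0,0]}}

```text
t: 7.8
tool_pos: [0.4375, 0.1006, 0.2102]
tool_rot: [2.414, 2.01, 0.002]
contact_force: [-0.1, -0.7, -4.0]
opening: 0.0242
grip_force: 49.5
```

Call:
{"name": "apply_moves", "arguments": {"rows": [0,0,0.002,0,0,0,0,0,0.004,0,0,0,0,0,0.005,0,0,0,0,0,0.005,0,0,0]}}

```text
t: 8.2
tool_pos: [0.4372, 0.1006, 0.2067]
tool_rot: [2.414, 2.01, 0.001]
contact_force: [0.9, 0.1, -3.4]
opening: 0.0241
grip_force: 49.6
```

Call:
{"name": "apply_moves", "arguments": {"rows": [0,0,0.001,0,0,0,0,0,0.002,0,0,0,0,0,0.002,0,0,0]}}

```text
t: 8.5
tool_pos: [0.4373, 0.1007, 0.2066]
tool_rot: [2.414, 2.01, 0.001]
contact_force: [-4.7, -0.5, 5.8]
opening: 0.0239
grip_force: 50.4
```

Contact at z 0.2066, exactly as predicted. I'll release and rise.

Call:
{"name": "apply_moves", "arguments": {"rows": [0,0,0,0,0,0,0,0,0,0,0,0,0,0,0,0,0,0,0,0,0,0,0,0,0,0,-0.01,0,0,0,0,0,-0.04,0,0,0,0,0,-0.09,0,0,0,0,0,-0.15,0,0,0,0,0,-0.19,0,0,0,0,0,-0.2,0,0,0,0,0,-0.2,0,0,0], "grip": 1}}

```text
t: 9.6
tool_pos: [0.4374, 0.1006, 0.3264]
tool_rot: [2.413, 2.009, 0.004]
contact_force: [0.4, 0.2, -1.1]
opening: 0.0854
grip_force: 0.0
```

Run:
```python
from h import *
o,im,d=snap('w_p1');s,_=ctrl.get_image('scene')
cv2.imwrite('pics/p1.png',np.hstack([cv2.resize(s[100:310,170:370],None,fx=2,fy=2),im[:,80:480]]))
delta([.5167,-.1823,.32],1.575)
```

```text
row [-0.4393, 0.2169, 0.0058, -0.0013, -0.0, -0.1187] t 9.7
```

View pics/p1.png

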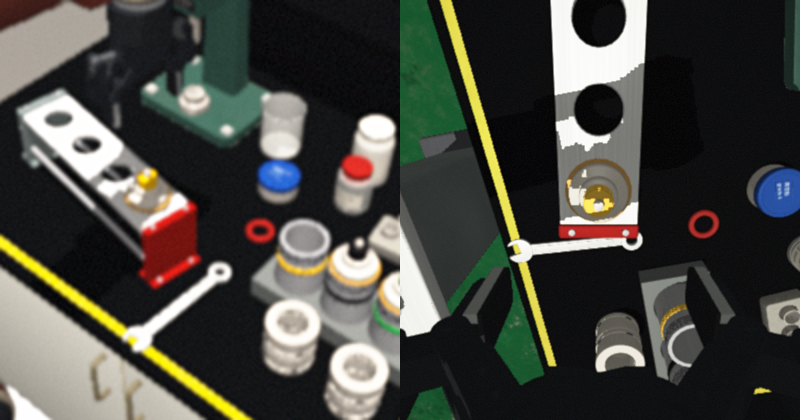

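Yellow sits flat in H1. Next is black.

Call:
{"name": "apply_moves", "arguments": {"rows": [-0.025,0.012,0,0,0,-0.007,-0.075,0.037,0,0,0,-0.02,-0.145,0.072,0,0,0,-0.04,-0.215,0.106,0,0,0,-0.058,-0.285,0.141,0,0,0,-0.077,-0.345,0.17,0,0,0,-0.093,-0.395,0.195,0.002,0,0,-0.107,-0.428,0.211,0.01,-0.001,0,-0.116,-0.439,0.217,0.03,-0.001,0,-0.119,-0.439,0.217,0.07,-0.001,0,-0.119,-0.439,0.217,0.12,-0.001,0,-0.119,-0.439,0.217,0.165,-0.001,0,-0.119,-0.439,0.217,0.19,-0.001,0,-0.119,-0.439,0.217,0.202,-0.001,0,-0.119,-0.439,0.217,0.202,-0.001,0,-0.119,-0.439,0.217,0.202,-0.001,0,-0.119], "grip": 1}}

```text
t: 11.3
tool_pos: [0.5179, -0.1821, 0.2052]
tool_rot: [2.214, 2.225, 0.003]
contact_force: [0.1, -0.6, 0.3]
opening: 0.0853
grip_force: 0.0
```

Call:
{"name": "apply_moves", "arguments": {"rows": [0,0,0,0,0,0,0,0,0,0,0,0,0,0,0,0,0,0,0,0,0,0,0,0,0,0,0,0,0,0,0,0,0,0,0,0,0,0,0,0,0,0], "grip": 0, "grip_force": 50}}

```text
t: 12.0
tool_pos: [0.5175, -0.1822, 0.2048]
tool_rot: [2.215, 2.225, 0.002]
contact_force: [-1.9, 0.5, 5.5]
opening: 0.0236
grip_force: 49.4
```

Run:
```python
from h import *
print(ctrl.get_obs()['q'].round(3))
delta([.4513,.1760,.385],1.388)
```

```text
[-4.750e-01 -4.800e-02  1.884e+00  1.000e-03  1.303e+00 -4.790e-01]
row [0.5975, -0.107, -0.3007, 0.0015, -0.0, 0.1193] t 12.0
```

Call:
{"name": "apply_moves", "arguments": {"rows": [0,0,-0.012,0,0,0,0,0,-0.035,0,0,0,0,0,-0.075,0,0,0,0,0,-0.12,0,0,0,0,0,-0.165,0,0,0,0.005,-0.001,-0.205,0,0,0.001,0.02,-0.004,-0.24,0,0,0.004,0.055,-0.01,-0.27,0,0,0.011,0.11,-0.02,-0.29,0,0,0.022,0.175,-0.031,-0.3,0,0,0.035,0.245,-0.044,-0.3,0,0,0.049,0.315,-0.056,-0.3,0,0,0.063,0.385,-0.069,-0.3,0,0,0.077,0.45,-0.081,-0.3,0,0,0.09,0.51,-0.091,-0.3,0,0,0.102,0.555,-0.099,-0.3,0.001,0,0.111,0.583,-0.104,-0.3,0.001,0,0.117,0.5975,-0.107,-0.3,0.001,0,0.119,0.5975,-0.107,-0.3,0.001,0,0.119,0.5975,-0.107,-0.3,0.001,0,0.119]}}

```text
t: 14.0
tool_pos: [0.4512, 0.1756, 0.384]
tool_rot: [2.414, 2.009, 0.0]
contact_force: [-0.2, 0.2, -3.7]
opening: 0.0241
grip_force: 49.5
```

Run:
```python
from h import *
o=ctrl.get_obs();print(o['wrist_torque'].round(3),o['tool_pos'].round(4))
delta([.4514,.1766,.2101],1.388)
```

```text
[-0.033  0.022 -0.005] [0.4512 0.1756 0.384 ]
row [0.0018, -0.0002, 0.2898, 0.0003, 0.0001, 0.0001] t 14.0
```

Call:
{"name": "apply_moves", "arguments": {"rows": [0.001,0,0.015,0,0,0,0.002,0,0.045,0,0,0,0.002,0,0.09,0,0,0,0.002,0,0.14,0,0,0,0.002,0,0.19,0,0,0,0.002,0,0.23,0,0,0,0.002,0,0.26,0,0,0,0.002,0,0.277,0,0,0,0.002,0,0.286,0,0,0,0.002,0,0.29,0,0,0,0.002,0,0.293,0,0,0,0.002,0,0.295,0,0,0,0.002,0,0.2965,0,0,0,0.002,0,0.2975,0,0,0,0.002,0,0.2975,0,0,0]}}

```text
t: 15.5
tool_pos: [0.4518, 0.1775, 0.2063]
tool_rot: [2.414, 2.01, 0.002]
contact_force: [-0.2, -0.5, -0.1]
opening: 0.024
grip_force: 49.8
```

The weight is on the deck, so I'll release.

Call:
{"name": "apply_moves", "arguments": {"rows": [0,0,0,0,0,0,0,0,0,0,0,0,0,0,0,0,0,0,0,0,0,0,0,0,0,0,-0.01,0,0,0,0,0,-0.04,0,0,0,0,0,-0.09,0,0,0,0,0,-0.15,0,0,0,0,0,-0.19,0,0,0,0,0,-0.2,0,0,0,0,0,-0.2,0,0,0], "grip": 1}}

```text
t: 16.6
tool_pos: [0.4518, 0.1774, 0.3266]
tool_rot: [2.414, 2.009, 0.004]
contact_force: [-0.3, -0.4, -0.3]
opening: 0.0856
grip_force: 0.0
```

Run:
```python
from h import *
o,im,d=snap('w_p2');s,_=ctrl.get_image('scene')
cv2.imwrite('pics/p2.png',np.hstack([cv2.resize(s[100:310,170:370],None,fx=2,fy=2),im[:,80:480]]))
delta([.5168,-.2583,.2053],1.575)
```

```text
row [-0.6937, 0.24, 0.1975, -0.0013, 0.0002, -0.1188] t 16.7
```

View pics/p2.png

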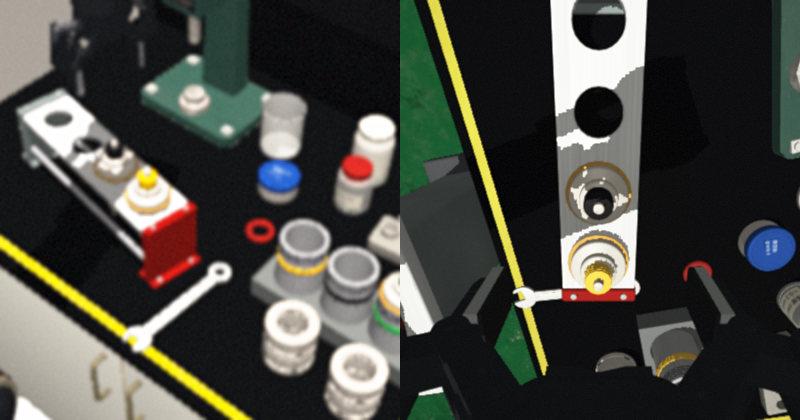

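Both heads are upright and flat. Next is green.

Call:
{"name": "apply_moves", "arguments": {"rows": [-0.025,0.009,0,0,0,-0.004,-0.075,0.026,0,0,0,-0.013,-0.145,0.05,0,0,0,-0.025,-0.215,0.074,0,0,0,-0.037,-0.285,0.099,0,0,0,-0.049,-0.355,0.123,0,0,0,-0.061,-0.425,0.147,0,0,0,-0.073,-0.495,0.171,0,0,0,-0.085,-0.56,0.194,0,0,0,-0.096,-0.62,0.214,0,0,0,-0.106,-0.665,0.23,0.005,-0.001,0,-0.114,-0.688,0.238,0.02,-0.001,0,-0.118,-0.6937,0.24,0.055,-0.001,0,-0.119,-0.6937,0.24,0.105,-0.001,0,-0.119,-0.6937,0.24,0.15,-0.001,0,-0.119,-0.6937,0.24,0.183,-0.001,0,-0.119,-0.6937,0.24,0.1975,-0.001,0,-0.119,-0.6937,0.24,0.1975,-0.001,0,-0.119,-0.6937,0.24,0.1975,-0.001,0,-0.119], "grip": 1}}

```text
t: 18.6
tool_pos: [0.5178, -0.2579, 0.2072]
tool_rot: [2.215, 2.226, 0.003]
contact_force: [0.2, 0.5, 0.9]
opening: 0.0853
grip_force: 0.0
```

Call:
{"name": "apply_moves", "arguments": {"rows": [0,0,0,0,0,0,0,0,0,0,0,0,0,0,0,0,0,0,0,0,0,0,0,0,0,0,0,0,0,0,0,0,0,0,0,0,0,0,0,0,0,0], "grip": 0, "grip_force": 50}}

```text
t: 19.3
tool_pos: [0.5179, -0.2583, 0.2077]
tool_rot: [2.215, 2.225, 0.003]
contact_force: [-0.5, -0.2, 4.3]
opening: 0.0236
grip_force: 49.2
```

Run:
```python
from h import *
delta([.4652,.2514,.385],1.388)
```

```text
row [0.8498, -0.0831, -0.2961, 0.0019, 0.0001, 0.1193] t 19.3
```

Call:
{"name": "apply_moves", "arguments": {"rows": [0,0,-0.012,0,0,0,0,0,-0.035,0,0,0,0,0,-0.075,0,0,0,0,0,-0.12,0,0,0,0,0,-0.165,0,0,0,0.005,-0.001,-0.205,0,0,0.001,0.02,-0.002,-0.24,0,0,0.003,0.055,-0.005,-0.27,0,0,0.008,0.11,-0.011,-0.29,0,0,0.015,0.175,-0.017,-0.296,0,0,0.025,0.245,-0.024,-0.296,0,0,0.034,0.315,-0.031,-0.296,0,0,0.044,0.385,-0.038,-0.296,0,0,0.054,0.455,-0.044,-0.296,0,0,0.064,0.525,-0.051,-0.296,0.001,0,0.074,0.595,-0.058,-0.296,0.001,0,0.084,0.66,-0.065,-0.296,0.001,0,0.093,0.715,-0.07,-0.296,0.001,0,0.1,0.75,-0.073,-0.296,0.002,0,0.105,0.765,-0.075,-0.296,0.002,0,0.107]}}

```text
t: 21.3
tool_pos: [0.4694, 0.2023, 0.3845]
tool_rot: [-2.392, -2.034, 0.002]
contact_force: [-0.1, -0.3, -3.0]
opening: 0.0239
grip_force: 49.4
```

Run:
```python
from h import *
delta([.4652,.2514,.385],1.388)
```

```text
row [0.0797, -0.0201, -0.0008, -0.0013, -0.0001, 0.0138] t 21.3
```

Call:
{"name": "apply_moves", "arguments": {"rows": [0.02,-0.005,0,0,0,0.003,0.05,-0.013,0,0,0,0.009,0.07,-0.018,0,-0.001,0,0.012,0.08,-0.02,0,-0.001,0,0.014,0.08,-0.02,0,-0.001,0,0.014,0.08,-0.02,0,-0.001,0,0.014]}}

```text
t: 21.9
tool_pos: [0.4663, 0.2495, 0.3845]
tool_rot: [2.418, 2.005, -0.0]
contact_force: [-0.4, 0.2, -2.7]
opening: 0.0235
grip_force: 49.4
```

Run:
```python
from h import *
delta([.4652,.2514,.2092],1.388)
```

```text
row [0.0028, -0.0024, 0.2922, 0.0002, 0.0002, -0.002] t 21.9
```

Call:
{"name": "apply_moves", "arguments": {"rows": [0.001,-0.001,0.015,0,0,-0.002,0.003,-0.002,0.045,0,0,-0.002,0.003,-0.002,0.09,0,0,-0.002,0.003,-0.002,0.14,0,0,-0.002,0.003,-0.002,0.19,0,0,-0.002,0.003,-0.002,0.23,0,0,-0.002,0.003,-0.002,0.257,0,0,-0.002,0.003,-0.002,0.274,0,0,-0.002,0.003,-0.002,0.283,0,0,-0.002,0.003,-0.002,0.287,0,0,-0.002,0.003,-0.002,0.29,0,0,-0.002,0.003,-0.002,0.292,0,0,-0.002,0.003,-0.002,0.2935,0,0,-0.002,0.003,-0.002,0.2935,0,0,-0.002]}}

```text
t: 23.3
tool_pos: [0.4657, 0.2522, 0.2092]
tool_rot: [2.414, 2.01, 0.003]
contact_force: [-0.1, -0.9, -1.9]
opening: 0.0234
grip_force: 49.7
```

Call:
{"name": "apply_moves", "arguments": {"rows": [0,0,0.001,0,0,0,0,0,0.0015,0,0,0,0,0,0.0015,0,0,0]}}

```text
t: 23.6
tool_pos: [0.4658, 0.2522, 0.2092]
tool_rot: [2.414, 2.01, 0.003]
contact_force: [-2.6, -1.1, 5.3]
opening: 0.0237
grip_force: 50.1
```

Seated. I'll release, rise and go on to blue.

Call:
{"name": "apply_moves", "arguments": {"rows": [0,0,0,0,0,0,0,0,0,0,0,0,0,0,0,0,0,0,0,0,0,0,0,0,0,0,-0.01,0,0,0,0,0,-0.04,0,0,0,0,0,-0.09,0,0,0,0,0,-0.15,0,0,0,0,0,-0.19,0,0,0,0,0,-0.2,0,0,0,0,0,-0.2,0,0,0], "grip": 1}}

```text
t: 24.7
tool_pos: [0.4657, 0.2521, 0.3287]
tool_rot: [2.414, 2.009, 0.004]
contact_force: [-0.4, 0.2, -0.5]
opening: 0.0854
grip_force: 0.0
```

Run:
```python
from h import *
snap('w_p3')
delta([.5170,-.3343,.30],1.575)
```

```text
row [-0.9451, 0.2622, 0.0447, -0.0001, -0.0, -0.1188] t 24.75
```

Call:
{"name": "apply_moves", "arguments": {"rows": [-0.025,0.007,0,0,0,-0.003,-0.075,0.021,0,0,0,-0.009,-0.145,0.04,0,0,0,-0.018,-0.215,0.06,0,0,0,-0.027,-0.285,0.079,0,0,0,-0.036,-0.355,0.098,0,0,0,-0.045,-0.425,0.118,0,0,0,-0.053,-0.495,0.137,0,0,0,-0.062,-0.565,0.157,0,0,0,-0.071,-0.635,0.176,0.005,0,0,-0.08,-0.705,0.196,0.01,0,0,-0.089,-0.775,0.215,0.02,0,0,-0.097,-0.84,0.233,0.03,0,0,-0.106,-0.895,0.248,0.04,0,0,-0.113,-0.93,0.258,0.0447,0,0,-0.117,-0.9451,0.2622,0.0447,0,0,-0.119,-0.9451,0.2622,0.0447,0,0,-0.119,-0.9451,0.2622,0.0447,0,0,-0.119], "grip": 1}}

```text
t: 26.55
tool_pos: [0.5171, -0.3332, 0.2998]
tool_rot: [-2.215, -2.226, -0.001]
contact_force: [-0.2, 0.2, 0.4]
opening: 0.0852
grip_force: 0.0
```

Run:
```python
from h import *
o,im,d=snap('w_b4')
delta([.5170,-.3343,.2053],1.575)
```

```text
row [-0.0023, -0.0004, 0.1583, -0.0, -0.0007, 0.0009] t 26.6
```

View pics/w_b4.png

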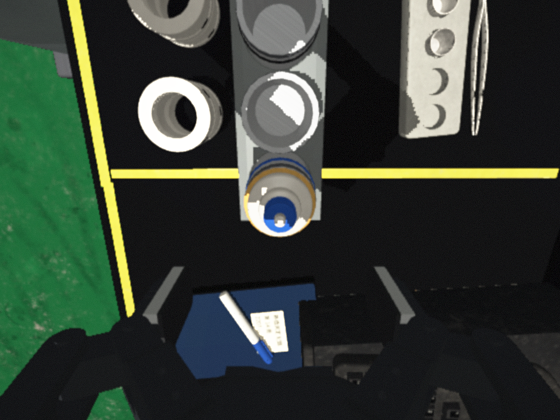

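Blue's tip is at (280,219), centred under the tool and clear of other things. I'll descend and grasp.

Call:
{"name": "apply_moves", "arguments": {"rows": [-0.001,0,0.015,0,0,0,-0.002,0,0.05,0,0,0,-0.002,0,0.095,0,0,0,-0.002,0,0.13,0,0,0,-0.002,0,0.15,0,0,0.001,-0.002,0,0.158,0,0,0.001,-0.002,0,0.158,0,0,0.001,-0.002,0,0.158,0,0,0.001]}}

```text
t: 27.4
tool_pos: [0.5178, -0.3357, 0.2072]
tool_rot: [2.216, 2.223, 0.001]
contact_force: [0.5, -0.0, -0.0]
opening: 0.0856
grip_force: 0.0
```

Call:
{"name": "apply_moves", "arguments": {"rows": [0,0,0,0,0,0,0,0,0,0,0,0,0,0,0,0,0,0,0,0,0,0,0,0,0,0,0,0,0,0,0,0,0,0,0,0,0,0,0,0,0,0], "grip": 0, "grip_force": 50}}

```text
t: 28.1
tool_pos: [0.5175, -0.3356, 0.2064]
tool_rot: [2.217, 2.224, 0.001]
contact_force: [-0.6, 1.2, 2.6]
opening: 0.0238
grip_force: 49.4
```

Run:
```python
from h import *
delta([.4790,.3261,.385],1.388)
```

```text
row [1.1029, -0.0605, -0.2981, 0.0008, 0.0001, 0.1183] t 28.1
```

Call:
{"name": "apply_moves", "arguments": {"rows": [0,0,-0.012,0,0,0,0,0,-0.035,0,0,0,0,0,-0.075,0,0,0,0,0,-0.12,0,0,0,0,0,-0.165,0,0,0,0.005,0,-0.205,0,0,0,0.02,-0.001,-0.24,0,0,0.002,0.055,-0.003,-0.27,0,0,0.006,0.11,-0.006,-0.29,0,0,0.012,0.175,-0.01,-0.298,0,0,0.019,0.245,-0.013,-0.298,0,0,0.026,0.315,-0.017,-0.298,0,0,0.034,0.385,-0.021,-0.298,0,0,0.041,0.455,-0.025,-0.298,0,0,0.049,0.525,-0.029,-0.298,0,0,0.056,0.595,-0.033,-0.298,0,0,0.064,0.66,-0.036,-0.298,0,0,0.071,0.715,-0.039,-0.298,0,0,0.077,0.75,-0.041,-0.298,0,0,0.08,0.765,-0.042,-0.298,0,0,0.082]}}

```text
t: 30.1
tool_pos: [0.4899, 0.1251, 0.385]
tool_rot: [-2.354, -2.08, 0.0]
contact_force: [0.4, -1.3, -1.9]
opening: 0.0236
grip_force: 49.6
```

Run:
```python
from h import *
delta([.4788,.3250,.385],1.388)
```

```text
row [0.3283, -0.0593, 0.0001, -0.0001, -0.0001, 0.0378] t 30.1
```

Call:
{"name": "apply_moves", "arguments": {"rows": [0.02,-0.004,0,0,0,0.002,0.06,-0.011,0,0,0,0.007,0.12,-0.022,0,0,0,0.014,0.18,-0.033,0,0,0,0.021,0.24,-0.043,0,0,0,0.028,0.285,-0.051,0,0,0,0.033,0.315,-0.057,0,0,0,0.036,0.328,-0.059,0,0,0,0.038,0.328,-0.059,0,0,0,0.038,0.328,-0.059,0,0,0,0.038]}}

```text
t: 31.1
tool_pos: [0.4805, 0.3223, 0.3847]
tool_rot: [2.418, 2.005, -0.0]
contact_force: [1.5, -1.0, -2.4]
opening: 0.0237
grip_force: 49.6
```

Run:
```python
from h import *
o,im,d=snap('w_h4');s,_=ctrl.get_image('scene');print(o['wrist_torque'])
cv2.imwrite('pics/h4.png',np.hstack([cv2.resize(s[70:280,140:340],None,fx=2,fy=2),im[:,80:480]]))
delta([.4788,.3250,.2079],1.388)
```

```text
[-0.01773888  0.01898889  0.04545674]
row [0.0042, -0.0038, 0.2949, 0.0004, 0.0, -0.0026] t 31.2
```

View pics/h4.png

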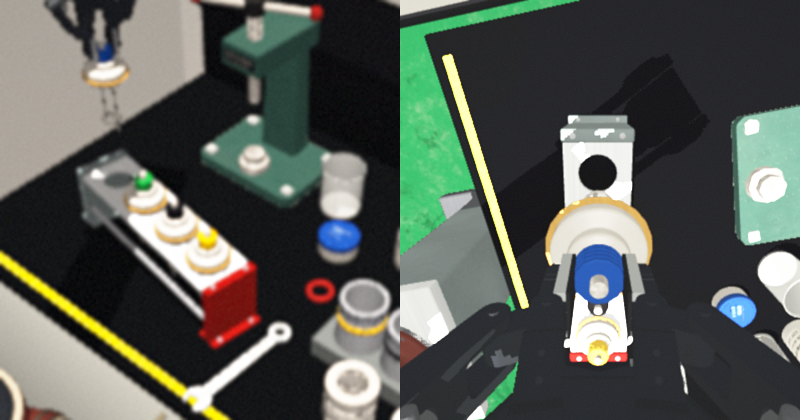

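Blue hangs straight above the last hole, which shows at (598,172) in the same place relative to the tool as H1 did. I'll lower it.

Call:
{"name": "apply_moves", "arguments": {"rows": [0.002,-0.002,0.015,0,0,-0.001,0.004,-0.004,0.045,0,0,-0.003,0.004,-0.004,0.09,0,0,-0.003,0.004,-0.004,0.14,0,0,-0.003,0.004,-0.004,0.19,0,0,-0.003,0.004,-0.004,0.23,0,0,-0.003,0.004,-0.004,0.259,0,0,-0.003,0.004,-0.004,0.276,0,0,-0.003,0.004,-0.004,0.285,0,0,-0.003,0.004,-0.004,0.289,0,0,-0.003,0.004,-0.004,0.292,0,0,-0.003,0.004,-0.004,0.294,0,0,-0.003,0.004,-0.004,0.296,0,0,-0.003,0.004,-0.004,0.2965,0,0,-0.003,0.004,-0.004,0.2965,0,0,-0.003]}}

```text
t: 32.7
tool_pos: [0.4787, 0.3263, 0.2079]
tool_rot: [2.413, 2.012, 0.003]
contact_force: [-0.2, -0.4, 1.3]
opening: 0.0239
grip_force: 50.0
```

Touching the deck, so I'll release and rise.

Call:
{"name": "apply_moves", "arguments": {"rows": [0,0,0,0,0,0,0,0,0,0,0,0,0,0,0,0,0,0,0,0,0,0,0,0,0,0,-0.01,0,0,0,0,0,-0.04,0,0,0,0,0,-0.09,0,0,0,0,0,-0.15,0,0,0,0,0,-0.21,0,0,0,0,0,-0.25,0,0,0,-0.03,0,-0.26,0,0,0,-0.08,0,-0.26,0,0,0,-0.15,0,-0.26,0,0,0,-0.19,0,-0.26,0,0,0,-0.2,0,-0.26,0,0,0,-0.2,0,-0.26,0,0,0], "grip": 1}}

```text
t: 34.3
tool_pos: [0.4567, 0.2075, 0.3634]
tool_rot: [2.414, 2.01, 0.003]
contact_force: [-0.2, 0.6, 0.2]
opening: 0.0855
grip_force: 0.0
```

Run:
```python
from h import *
o,im,d=snap('w_end');s,_=ctrl.get_image('scene')
cv2.imwrite('pics/end.png',np.hstack([cv2.resize(s[120:330,160:360],None,fx=2,fy=2),im[:,80:480]]))
for c in [(0,0)]:
    # ring heights from depth: highest points near each hole
    v,u=np.mgrid[0:420:2,0:560:2];X=np.array([pt('wrist',(a,b),d[b,a],o) for a,b in zip(u.ravel(),v.ravel())])
    for h in [(.4376,.1019),(.4514,.1766),(.4652,.2514),(.479,.3261)]:
        r=np.hypot(X[:,0]-h[0],X[:,1]-h[1])<.02;Q=X[r];print(Q[:,2].max().round(4),Q[Q[:,2]>.151].mean(0).round(4))
```

```text
Traceback (most recent call last):
  File "h.py", line 16, in pt
    c,d=ray(n,uv,pose);return c+d*z
        ~~~^^^^^^^^^^^
  File "h.py", line 4, in ray
    m=ctrl.camera_model(n);d=np.linalg.inv(m["mtx"])@[uv[0],uv[1],1]
ValueError: time passes only in moves, steps and waits
```

View pics/end.png

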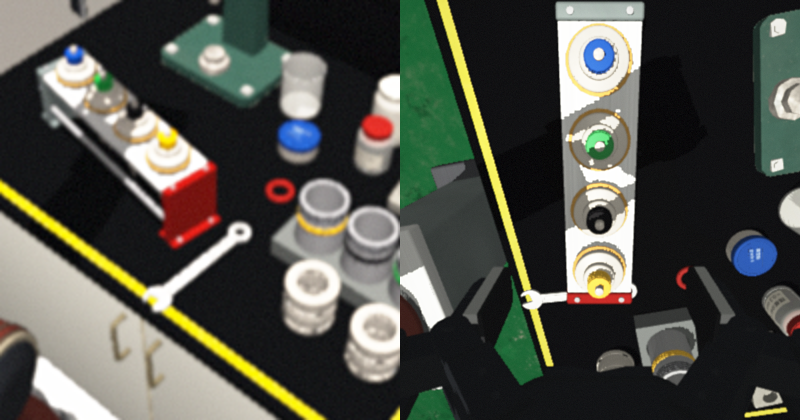

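All four heads stand upright and flat: yellow next to the red end, then black, green and blue at the grey end. The robot is clear, so I'm handing in.

```bash
python3 -c "
from station import ctrl
print(ctrl.finish_job())"
```

```text
the job is handed in; nothing more can be done
None
```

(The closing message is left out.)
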